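# Rake the offcuts out from under a hood into the scrap drawer

## Task

Take the chip rake from its rest and use it, not the gripper, to sweep all five loose steel scraps out from under the clear hood and over the front edge of the deck into the open scrap drawer, keeping the blade light on the deck. Then put the rake back in its rest the way it stood and push the drawer fully shut, leaving everything else on the bench and deck where it is.

Things in the scene. Friction and masses are not known exactly. Their poses are not given: they have to be found in the camera images.
- stand: Fixed cut-off stand, 220 (x) x 320 (y) mm, green sides, bare metal deck on top at z = 85 mm. Origin on the bench under the middle of the deck's front edge; x runs from the front edge to the rear (about the robot's +y), z up. A fence 30 mm high crosses the deck at x = 184 to 190. Its front 60 mm are open above, the rest is under a hood. The scraps start between x = 55 and 135, y = -75 and 75.
- hood_edge (a point): Middle of the lower edge of the clear hood's front pane, at stand x = 60, y = 0, z = 190 mm (105 mm above the deck), axes like the stand's. The hood stands on the deck from x = 60 to 200: this pane rises 120 mm from here to a clear roof; side panes at y = +-154 reach down to the deck; the back is open. It is rigid.
- drawer (a joint): Opening of the scrap drawer in the stand, m: 0 fully shut, about 0.1 at the start (0.12 at most). It slides along the stand's -x when opening; friction about 2 N, it stays where it is left and stops hard at 0. No handle: push its front panel.
- drawer_front (a point): Middle of the top edge of the outer face of the drawer's plain upright front panel, 78 mm above the bench, axes like the stand's; shut it lies at stand x = -14 mm. Panel 12 mm thick, 318 wide, down to 8 mm above the bench. Behind it the open drawer: inside 276 mm wide (y), 184 long, floor 14 mm above the bench. Only what is drawn out before the deck's front edge is open above.
- rake: Steel chip rake, 0.2 kg. Origin at the middle of the blade's lower edge. Blade upright, 4 (x) x 110 (y) x 38 mm high. A neck 12 mm wide, 8 thick runs from its back to -x for 90 mm, underside 28 mm above the blade's lower edge; at its end a wooden grip rises, leaning 40 deg from vertical to -x: 14 mm thick along y, 20 across, 56 long. Starts in its rest, blade upright on the mat.
- rake_grip (a point): Point to hold on the rake's grip, in the middle of its section, 38 mm up the grip from the neck: at rake x = -112, y = 0, z = 61 mm; 23 mm of grip lie above it. Axes like the rake's: a gripper whose fingers point 40 deg forward (to the rake's +x) of straight down lies along the grip.
- rest: Rake rest, fixed: black mat 200 (x = -110 to 90) x 150 x 4 mm with a pale wood saddle. Origin on the bench, z up. The saddle (x = -25 to 5, 44 mm wide) carries the rake's neck 32 mm over the bench between two cheeks 28 mm apart, 9 mm high. The rake starts with its origin at about x = 43, y = 0, z = 4 mm here, same axes.
- nut_a: Hexagon nut blank, 30 mm across flats, 14 mm high, 60 g; loose scrap, dark mill-scale steel; origin at the centre of its underside, z up as it starts; starts on the deck under the clear hood
- nut_b: Second hexagon nut blank, same as nut_a; loose scrap, dark mill-scale steel; origin at the centre of its underside, z up as it starts; starts on the deck under the clear hood
- bar_a: Bar offcut 30 x 18 x 18 mm, 75 g; loose scrap, dark mill-scale steel; origin at the centre of its underside, z up as it starts; starts on the deck under the clear hood
- bar_b: Flat bar offcut 26 x 20 x 12 mm, 50 g; loose scrap, dark mill-scale steel; origin at the centre of its underside, z up as it starts; starts on the deck under the clear hood
- slug: Round slug 28 mm across, 16 mm high, standing on its flat, 75 g; loose scrap, dark mill-scale steel; origin at the centre of its underside, z up as it starts; starts on the deck under the clear hood
- jar: Bystander: small closed glass jar, 38 mm across, 55 mm high, standing on the open front of the deck at the stand's +y side; origin under its centre. To stay there.
- stop_block: Bystander: dark steel block 45 x 30 x 40 mm high on the open front of the deck at the stand's -y side; origin under its centre. To stay there.
- tape: Bystander: roll of tape lying flat, 64 mm across, 24 mm high; origin under its centre.
- driver: Bystander: screwdriver lying on the bench along its x; origin under its middle.
- spray: Bystander: spray can, 60 mm across, 170 mm high, behind the stand; origin under its centre.
- carton: Bystander: cardboard carton 80 x 100 x 80 mm, behind the stand; origin under its centre.
- case: Bystander: fixed flat green steel case 120 x 100 x 50 mm high, beside the rake's rest; origin under its centre.
Mind the look-alikes: they are no part of the job. Of the things that look like the rake, the smallest one is meant.

How it is judged (in metres and radians):
On the way:
1. all five scraps lie in the drawn-out drawer (x of nut_a in the frame of drawer_front between 0.005 and 0.2 m and y of nut_a in the frame of drawer_front between -0.14 and 0.14 m and z of nut_a in the frame of drawer_front between -0.08 and -0.012 m and x of nut_b in the frame of drawer_front between 0.005 and 0.2 m and y of nut_b in the frame of drawer_front between -0.14 and 0.14 m and z of nut_b in the frame of drawer_front between -0.08 and -0.012 m and x of bar_a in the frame of drawer_front between 0.005 and 0.2 m and y of bar_a in the frame of drawer_front between -0.14 and 0.14 m and z of bar_a in the frame of drawer_front between -0.08 and -0.012 m and x of bar_b in the frame of drawer_front between 0.005 and 0.2 m and y of bar_b in the frame of drawer_front between -0.14 and 0.14 m and z of bar_b in the frame of drawer_front between -0.08 and -0.012 m and x of slug in the frame of drawer_front between 0.005 and 0.2 m and y of slug in the frame of drawer_front between -0.14 and 0.14 m and z of slug in the frame of drawer_front between -0.08 and -0.012 m and value of joint drawer above 0.03 m), for 0.2 s.
At the end, for the whole second after the job is handed in: All five scraps lie inside the drawer, the drawer is shut to within 5 mm, and the rake stands at rest back in its rest facing as it did: neck in the saddle, blade upright on the mat (within 8 deg), within about 30 mm along and 20 deg in yaw (x of nut_a in the frame of drawer_front between 0.005 and 0.2 m and y of nut_a in the frame of drawer_front between -0.14 and 0.14 m and z of nut_a in the frame of drawer_front between -0.08 and -0.012 m and x of nut_b in the frame of drawer_front between 0.005 and 0.2 m and y of nut_b in the frame of drawer_front between -0.14 and 0.14 m and z of nut_b in the frame of drawer_front between -0.08 and -0.012 m and x of bar_a in the frame of drawer_front between 0.005 and 0.2 m and y of bar_a in the frame of drawer_front between -0.14 and 0.14 m and z of bar_a in the frame of drawer_front between -0.08 and -0.012 m and x of bar_b in the frame of drawer_front between 0.005 and 0.2 m and y of bar_b in the frame of drawer_front between -0.14 and 0.14 m and z of bar_b in the frame of drawer_front between -0.08 and -0.012 m and x of slug in the frame of drawer_front between 0.005 and 0.2 m and y of slug in the frame of drawer_front between -0.14 and 0.14 m and z of slug in the frame of drawer_front between -0.08 and -0.012 m and x of rake in the frame of rest between 0.008 and 0.078 m and y of rake in the frame of rest between -0.03 and 0.03 m and z of rake in the frame of rest below 0.012 m and angle between rake's own z axis and vertical below 0.15 rad and angle between the x axis of rake and the x axis of rest, either way round below 0.35 rad and value of joint drawer below 0.005 m and linear speed of each of rake, nut_a, nut_b, bar_a, bar_b, slug below 0.02 m/s); the robot touches nothing.
It fails at once if the gripper or arm touches a scrap (contact force between any of the fingers, the arm and nut_a above 1 N or contact force between any of the fingers, the arm and nut_b above 1 N or contact force between any of the fingers, the arm and bar_a above 1 N or contact force between any of the fingers, the arm and bar_b above 1 N or contact force between any of the fingers, the arm and slug above 1 N).
It fails at once if the rake is pressed on the stand with more than 40 N (contact force between rake and stand above 40 N).
It fails at once if a bystander is shifted (more than 20 mm on the deck, 30 mm on the bench) (distance of any of jar, stop_block from where it was at the start of the episode above 0.02 m or distance of any of tape, driver, spray, carton from where it was at the start of the episode above 0.03 m).
It also fails if it takes over 62 s, if anything falls off the work surface, if the arm or the gripper's body presses on something with over 40 N, if the wrist force passes 120 N, or if a joint passes its speed limit or range.

## Robot

A 6-joint arm with a two-finger parallel gripper is mounted at the origin on the work surface. World frame = base frame: x ahead of the robot, y to its left, z up, the work surface at z = 0. Lengths are in mm, angles in rad, forces in N, time in s.
With the tool pointing down it reaches from about 300 to 775 mm from the base axis. Payload 14.6 kg.
Tool frame: the origin (TCP) lies at the very end of the fingers, on their centre line; the grasp point (between the pads) lies 19 mm behind it; z points along the fingers, y is the line along which they close (so a half turn about z gives the same grasp; the last joint's range is limited). The gripper opens to 94 mm and grips with 3 to 60 N. Pads are 16 mm wide; open, the fingers measure 119 mm over their backs; the gripper's body (75 mm by 177 mm) begins 78 mm behind the grasp point.
Start: joints at [1.132, 0.3, 1.521, -0, 1.321, -0.067], TCP at [199.808, 512.412, 205.446] pointing down, gripper open.
Joint ranges: [-3.03, 3.03], [-0.79, 2.21], [0.23, 2.52], [-1.04, 4.18], [0, 3.07], [-2.55, 2.55]. Speed limits (rad/s): [2.22, 2.22, 2.57, 3.14, 3.14, 3.14].

## Interface

Orientations are given as [roll, pitch, yaw] about the fixed x, y, z axes, in that order (R = Rz(yaw) Ry(pitch) Rx(roll)).
In Python, from cell import manip, eyes, ticket gives the robot as it stands. The module is installed in compiled form; this text tells all that it offers.
- The arm moves only by the tool arm_command, never from a script. Its argument "plan" is a list of rows, each a list of 5 numbers: the opening, from -1 (shut) to 1 (fully open), then the shift along the tool's x, y, z in m, then the turn about the tool's z in rad. In form: [[jaw, dx, dy, dz, roll], ...]. A call has 1 to 20 rows; each row shifts and turns the commanded pose from where the row before left it, along the tool's axes as they then stand; what a row does not reach is not made up. A row lasts 1/8 s, in which the tool goes at most 62.5 mm and 10.7 degrees, less where a joint would pass 70% of its speed; a pose out of reach is approached as far as the arm can. A call is refused whole if a number of a shift passes 0.0625 or a number of a turn 0.188, either way. A call with a gripper value outside its range is refused whole. The fingers move at their own pace and stop on an object; "newtons" is the grip in N (left out, the last holds). Time passes only in rows, so rows that do not move let the fingers close. It gives the time, the measured TCP pose, the force, the opening and the grip force at its end, in the units of the state.
- manip.read_state(): the state, without advancing time (a new reading comes with each control period).
- eyes.camera(name): name is "scene" or "top"; returns a dict with "img" (480x640x3 uint8, blue, green, red), "z_map" (480x640 float32, mm along the optical axis (not along the pixel's ray), 0 where there is no reading), "fx", "fy", "cx", "cy" (pixels), "eye" and "orientation" of the camera in the world. Camera axes: x right, y down, z forward; pixel columns grow to the right and rows downward; lengths in mm; the calibration is good to about 2 mm. A picture is of the moment at which its call begins.
- ticket.sign_off(): hands the job in; it is judged then, once.
The state is a dict: "clock": time; "joints": joint angles; "qd": joint speeds; "effort": joint torques, N m; "eef_pos": TCP position; "eef_rot": TCP orientation; "wrist_force": force on the tool from outside, world axes, zero at the start; "moment": the same for the moment, N m; "finger_gap": finger opening in mm; "finger_force": force on a finger pad.
Only numpy, scipy, OpenCV 4.12 (cv2) and the standard library are available. Lean on these libraries where they do the work, as an engineer would, in place of code of your own. Each camera call takes 0.05 s, during which the arm holds its last target. There are 200 camera calls.

## Working session

There is one attempt and no reset: what is moved stays moved. The work goes in short steps, Python scripts to look and compute and a tool call to move; the robot and the scene stay as the last step left them, time stands still between calls to the robot, and variables do not carry over. Pictures are saved under pics/ and viewed, at most 10 in all, crops included, and the job is handed in when it is done.

Besides the shell and the picture viewer there is one more tool, called after ">>>" by a JSON object that holds its "api" and its "payload". arm_command: Moves the arm, as the interface text tells. Its arguments: {"type":"object","properties":{"plan":{"type":"array"},"newtons":{"type":"number"}},"required":["plan"]}

```bash
mkdir -p pics; cat > h.py <<'E'
import numpy as np, cv2
from scipy.spatial.transform import Rotation as R
from cell import manip, eyes, ticket
def cam(n):
    c=eyes.camera(n); o=np.array(c["orientation"],float)
    c["R"]=o if o.shape==(3,3) else R.from_euler("xyz",o).as_matrix()
    return c
def cloud(c):
    v,u=np.mgrid[:480,:640]; z=c["z_map"]
    p=np.stack([(u-c["cx"])/c["fx"]*z,(v-c["cy"])/c["fy"]*z,z],-1)
    return p@c["R"].T+np.array(c["eye"])
E
python3 - <<'E'
from h import *
for n in("scene","top"):
    c=cam(n); cv2.imwrite(f"pics/{n}0.png",c["img"]); print(n,c["eye"],c["orientation"],c["fx"],c["cx"],c["cy"])
    np.savez(f"{n}0.npz",pc=cloud(c),img=c["img"])
print(manip.read_state())
E
```

```text
scene [1304.72782185   22.6370553   826.6892729 ] [-2.25992742 -0.01482662  1.69472342] 446.8027345554299 322.2237496447958 239.58908957416202
top [ 295.58602749  -50.90745058 1373.4518169 ] [-2.99017928e+00 -2.52682108e-03 -1.54974582e+00] 448.69568947084974 318.5617576009763 234.71930475866077
{'clock': 0.1, 'joints': array([ 1.13241017e+00,  3.00408551e-01,  1.52148880e+00, -3.61113121e-05,
        1.32071823e+00, -6.65962964e-02]), 'qd': array([-0.00083473, -0.00158726, -0.00149062,  0.00107911,  0.00077532,
       -0.00068512]), 'effort': array([-7.17922831e-06, -5.32649410e+01, -3.53282475e+01,  7.09069194e-02,
        2.34972319e-02, -1.27956328e-04]), 'eef_pos': array([199.71827106, 512.21174468, 204.95968075]), 'eef_rot': array([-3.14056966e+00, -3.31716813e-05,  2.76981173e+00]), 'wrist_force': array([-1.39300568, -0.56384873,  0.61934563]), 'moment': array([-0.00990957,  0.06157489, -0.00418472]), 'finger_force': 0.0, 'finger_gap': 94.21489645014665}
```

```bash
ls -la
```

```text
total 16224
drwxr-xr-x  3 agent agent    4096 Dec  3 16:21 .
drwxr-xr-x 23 root  root     4096 Dec  3 16:21 ..
-rw-r--r--  1 agent agent     427 Dec  3 16:21 h.py
drwxr-xr-x  2 agent agent    4096 Dec  3 16:21 pics
-rw-r--r--  1 agent agent 8294896 Dec  3 16:21 scene0.npz
-rw-r--r--  1 agent agent 8294896 Dec  3 16:21 top0.npz
```

View pics/scene0.png

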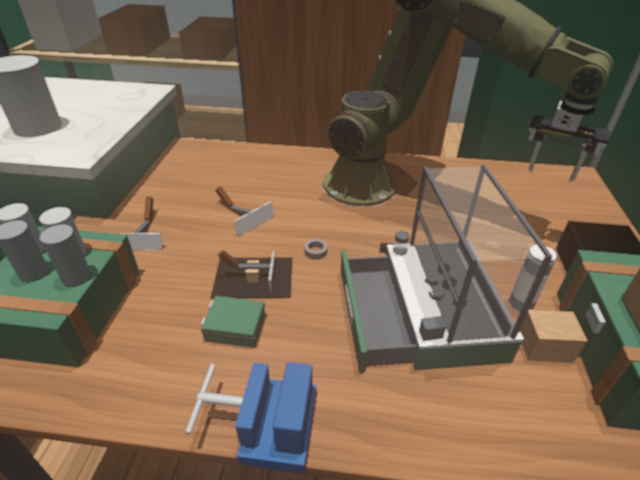

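View pics/top0.png

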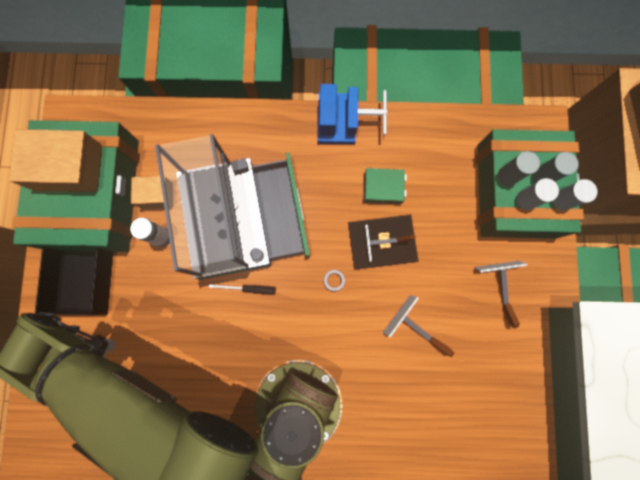

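Candidates for the rake (top view): on the black mat at about (385,240), on the bench at (415,325), and at (503,290). The one on the mat is the smallest and is in the rest, so I'll check it in a close crop and measure.

```bash
python3 - <<'E'
from h import *
d=np.load("top0.npz"); pc=d["pc"]; im=d["img"]
a=cv2.resize(im[200:285,335:425],(510,480),interpolation=cv2.INTER_CUBIC)
cv2.imwrite("pics/crop1.png",a)
b=im[120:285,145:315]; cv2.imwrite("pics/crop2.png",cv2.resize(b,(618,600),interpolation=cv2.INTER_CUBIC))
hs=cv2.cvtColor(im,cv2.COLOR_BGR2HSV)
def q(u,v): print((u,v),pc[v,u].round(0),im[v,u])
for p in [(385,240),(368,243),(403,238),(388,240),(245,200),(260,240),(270,210),(298,180),(305,240),(215,200),(220,234),(209,212),(220,215),(256,255),(240,166),(190,220),(334,280),(385,185),(260,289),(225,288)]: q(*p)
# mat
m=(im.max(-1)<50)&(np.abs(pc[...,2])<12); m[:, :335]=0;m[:,430:]=0;m[:200]=0;m[285:]=0
P=pc[m][:,:2].astype(np.float32); print("mat",cv2.minAreaRect(P))
m=(np.abs(pc[...,2]-85)<6); m[:,:140]=0; m[:,320:]=0;m[:120]=0;m[290:]=0
P=pc[m][:,:2].astype(np.float32); print("deck",cv2.minAreaRect(P),m.sum())
# bright deck front strip
m&=im.min(-1)>150; P=pc[m][:,:2].astype(np.float32); print("strip",cv2.minAreaRect(P),m.sum())
m=(hs[...,0]>50)&(hs[...,0]<90)&(hs[...,1]>60)&(pc[...,2]>68)&(pc[...,2]<86); m[:,:280]=0; m[:,320:]=0;m[:140]=0;m[265:]=0
P=pc[m][:,:2].astype(np.float32); print("panel",cv2.minAreaRect(P),m.sum())
E
```

```text
(385, 240) [ 487. -250.   41.] [140 151 168]
(368, 243) [ 477. -199.   41.] [218 220 224]
(403, 238) [ 491. -299.   67.] [31 55 99]
(388, 240) [ 488. -260.   35.] [137 141 154]
(245, 200) [591. 169.  83.] [246 248 251]
(260, 240) [473. 120.  83.] [254 254 253]
(270, 210) [576. 101.  18.] [145 143 145]
(298, 180) [679.  19.  -1.] [ 73 132 212]
(305, 240) [477. -11.  80.] [115 162 110]
(215, 200) [538. 203. 309.] [103 103 107]
(220, 234) [454. 186. 311.] [105 104 107]
(209, 212) [508. 216. 308.] [145 145 151]
(220, 215) [501. 189. 307.] [105 103 107]
(256, 255) [423. 121. 142.] [146 144 147]
(240, 166) [683. 181. 120.] [135 135 139]
(190, 220) [487. 260. 309.] [190 192 200]
(334, 280) [ 366. -100.    6.] [ 69 131 214]
(385, 185) [ 655. -249.   49.] [114 162 101]
(260, 289) [334. 122.  21.] [53 59 77]
(225, 288) [335. 231.  -1.] [154 181 227]
mat ((0.0, 0.0), (0.0, 0.0), 0.0)
deck ((564.57568359375, 175.158935546875), (352.8828430175781, 569.2440795898438), 17.213790893554688) 2702
strip ((556.8623657226562, 161.74755859375), (320.8527526855469, 70.54839324951172), 12.56216049194336) 2058
panel ((585.505859375, 15.79928207397461), (310.3862609863281, 10.27536392211914), 12.556777954101562) 315
```

View pics/crop1.png

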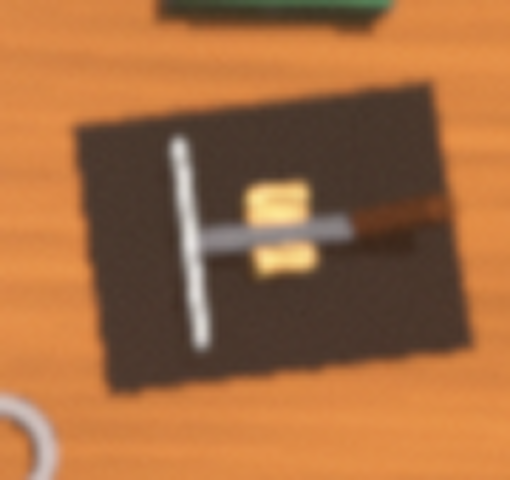

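View pics/crop2.png

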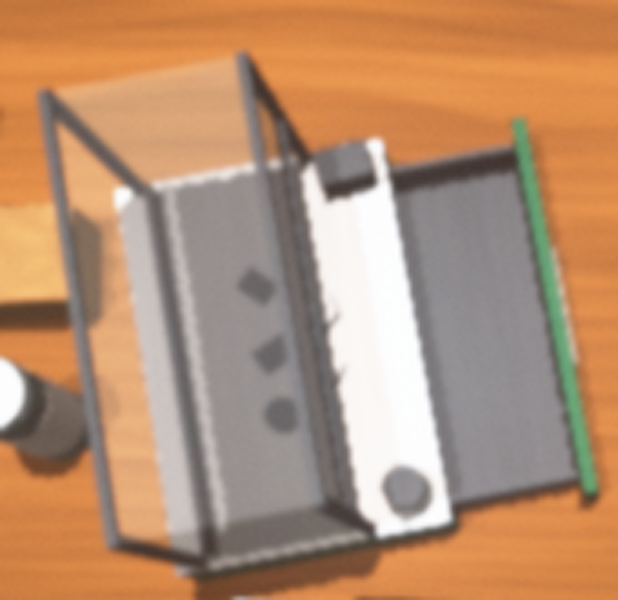

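The crop shows one small rake on the mat: blade at left (190,245) towards world +y, neck in the saddle at (280,235), grip at right (400,213). Three scraps are visible under the hood at (255,287), (268,352) and (282,415) in crop2. Two more are half hidden behind the pane's lower bar at (335,318) and (342,375). Now I'll put everything in stand and rest coordinates.

```bash
cat >> h.py <<'E'
SO=np.array([563,127.,0]); SY=np.deg2rad(102.6)
SR=R.from_euler("z",SY).as_matrix()
def stand(p): return (np.asarray(p)-SO)@SR
def ray(c,u,v,z):
    d=c["R"]@np.array([(u-c["cx"])/c["fx"],(v-c["cy"])/c["fy"],1]); e=np.array(c["eye"]); return e+d*(z-e[2])/d[2]
E
python3 - <<'E'
from h import *
c=cam("top"); pc=cloud(c); im=c["img"]; S=(pc-SO)@SR
s=3.636
for n,u,v,z in [("s1",255,287,97),("s2",268,352,97),("s3",282,415,97),("h1",335,318,90),("h2",342,375,90),("jar",407,490,140),("block",345,165,125),("panT",520,120,78),("panB",590,497,78),("fr1",440,520,85),("fr2",380,140,85),("fence",165,190,115),("panecorner",330,320,190)]:
    print(n,stand(ray(c,145+u/s,120+v/s,z)).round(0))
g=cv2.cvtColor(im,cv2.COLOR_BGR2GRAY)
# rake: blade bright, z~42; grip brown
sub=np.zeros((480,640),bool); sub[200:285,335:430]=1
m=sub&(pc[...,2]>34)&(pc[...,2]<50)&(g>170)&(pc[...,1]>-215); print("blade",cv2.minAreaRect(pc[m][:,:2].astype(np.float32)),m.sum())
m=sub&(np.abs(pc[...,2]-4)<6)&(g<80); print("mat",cv2.minAreaRect(pc[m][:,:2].astype(np.float32)),m.sum())
m=sub&(pc[...,2]>45)&(pc[...,1]<-270);print("grip",pc[m].mean(0),pc[m].max(0),pc[m].min(0))
m=sub&(pc[...,2]>20); P=pc[m&(pc[...,1]<-215)&(pc[...,1]>-275)]; print("neck",P.mean(0))
# stand edges
m=(np.abs(pc[...,2]-84)<4)&(im.min(-1)>200)&(np.abs(S[...,1])<60)&(S[...,0]<70)&(S[...,0]>-40); print("strip x",np.percentile(S[m][:,0],[1,50,99]))
c2=cam("scene"); im2=c2["img"]
cv2.imwrite("pics/crop3.png",cv2.resize(im2[210:370,335:555],(800,582),interpolation=cv2.INTER_CUBIC))
p2=cloud(c2); 
for n,u,v in [("pane",425,200),("edge",452,265)]: print(n,stand(p2[v,u]).round(0))
E
```

```text
s1 [117. -53.  97.]
s2 [116.   1.  97.]
s3 [113.  53.  97.]
h1 [ 60. -17.  90.]
h2 [62. 30. 90.]
jar [ 22. 137. 140.]
block [  26. -129.  125.]
panT [-117. -155.   78.]
panB [-113.  163.   78.]
fr1 [  7. 159.  85.]
fr2 [  -1. -158.   85.]
fence [ 172. -140.  115.]
panecorner [ 50.   8. 190.]
blade ((478.5985107421875, -199.45101928710938), (105.13842010498047, 5.759459495544434), 7.1841278076171875) 59
mat ((516.803955078125, -243.07493591308594), (202.91476440429688, 196.42820739746094), 8.416048049926758) 2275
grip [ 498.54133414 -304.68988012   67.90744079] [ 609.78637944 -270.21191984   90.6607983 ] [ 483.43620028 -329.26538097   45.42872028]
neck [ 509.19717072 -246.35858215   36.06911487]
strip x [ 0.6602666  33.69188251 66.45219476]
pane [ 59. 117. 251.]
edge [ 59. -86. 236.]
```

View pics/crop3.png

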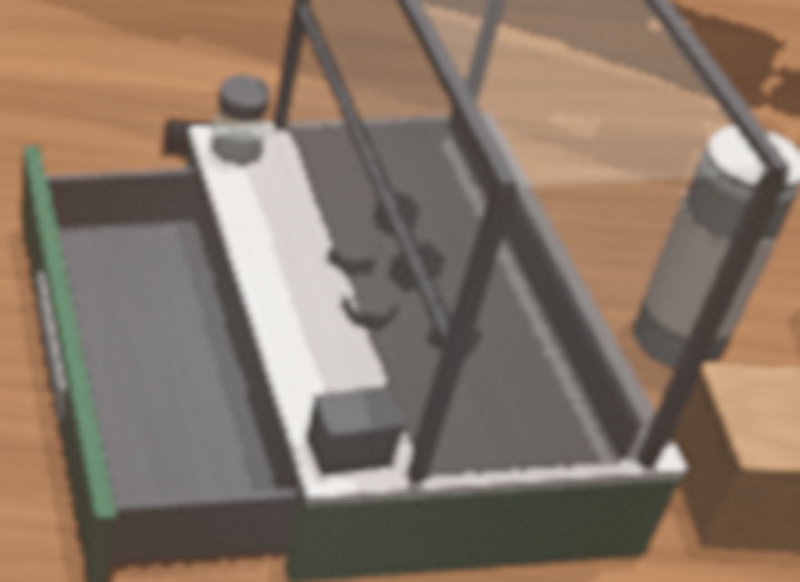

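Crop3 shows all five scraps under the hood: a front row at about (350,258) and (370,310), and a rear row at about (397,213), (415,265) and (455,340). The front strip between jar (240,120) and block (355,430) is clear. The front row's stand x is about 65–75 and the rear row's about 115. The tool stays vertical, so I'll grip high and far back on the grip. Lifting, turning and crossing to the rest.

>>> {"api": "arm_command", "payload": {"plan": [[1, 0, 0, -0.025, 0.179], [1, 0, 0, -0.025, 0.179], [1, 0, 0, -0.025, 0.179], [1, 0, 0, -0.025, 0.179], [1, 0, 0, -0.025, 0.179], [1, 0, 0, -0.025, 0.179]]}}

```text
clock: 0.95
eef_pos: [199.8, 512.3, 356.1]
eef_rot: [-3.141, 0.0, 1.69]
wrist_force: [0.1, 0.5, -0.5]
finger_gap: 94.1
finger_force: 0.0
```

>>> {"api": "arm_command", "payload": {"plan": [[1, -0.03, 0.007, 0, 0], [1, -0.055, 0.012, 0, 0], [1, -0.055, 0.012, 0, 0], [1, -0.055, 0.012, 0, 0], [1, -0.055, 0.012, 0, 0], [1, -0.055, 0.012, 0, 0], [1, -0.055, 0.012, 0, 0], [1, -0.055, 0.012, 0, 0], [1, -0.055, 0.012, 0, 0], [1, -0.055, 0.012, 0, 0], [1, -0.055, 0.012, 0, 0], [1, -0.055, 0.012, 0, 0], [1, -0.055, 0.012, 0, 0], [1, -0.055, 0.012, 0, 0.0], [1, -0.055, 0.012, 0.05, 0], [1, -0.055, 0.012, 0.05, 0], [1, -0.005, 0.001, 0.05, 0], [1, 0, 0, 0, 0]]}}

```text
clock: 3.2
eef_pos: [485.9, -299.0, 219.2]
eef_rot: [-3.136, -0.005, 1.695]
wrist_force: [0.1, -0.4, 1.0]
finger_gap: 94.1
finger_force: 0.0
```

```bash
python3 - <<'E'
from h import *
s=manip.read_state(); print(s["clock"],s["eef_pos"],np.degrees(s["eef_rot"]),s["joints"].round(2))
c=cam("scene"); pc=cloud(c); t=s["eef_pos"]
T=R.from_euler("xyz",s["eef_rot"]).as_matrix()
Q=(pc-t)@T; m=(np.abs(Q[...,0])<150)&(np.abs(Q[...,1])<150)&(Q[...,2]<5)&(Q[...,2]>-400)
for z in range(0,-400,-25):
    P=Q[m&(Q[...,2]<=z)&(Q[...,2]>z-25)]
    if len(P)>3: print(z,"x",P[:,0].min().round(),P[:,0].max().round(),"y",P[:,1].min().round(),P[:,1].max().round(),len(P))
cv2.imwrite("pics/scene1.png",c["img"][40:340,60:460])
E
```

```text
3.2 [ 485.93465078 -298.95342297  219.16018345] [-179.70114757   -0.27014857   97.11986909] [-0.62  0.34  1.44 -0.    1.37 -0.74]
0 x -10.0 10.0 y -60.0 61.0 118
-25 x -10.0 10.0 y -58.0 62.0 102
-50 x -10.0 10.0 y -59.0 62.0 102
-75 x -31.0 14.0 y -58.0 79.0 75
-100 x -35.0 34.0 y -81.0 88.0 520
-125 x -34.0 34.0 y -86.0 91.0 897
-150 x -22.0 23.0 y -14.0 20.0 251
-175 x -37.0 37.0 y -37.0 40.0 347
-200 x -34.0 34.0 y -8.0 36.0 367
-225 x -58.0 107.0 y -61.0 61.0 444
-250 x -66.0 150.0 y -101.0 66.0 1096
-275 x -66.0 150.0 y -88.0 67.0 1822
-300 x -59.0 150.0 y -109.0 57.0 2082
-325 x 30.0 150.0 y -125.0 -20.0 1017
-350 x 55.0 150.0 y -150.0 -58.0 761
-375 x 116.0 150.0 y -150.0 -120.0 75
```

```bash
python3 - <<'E'
from h import *
c=cam("scene"); pc=cloud(c)
b=np.array([478.7,-199.5,4]); rx=R.from_euler("z",97.2,degrees=True).as_matrix(); Q=(pc-b)@rx
m=(Q[...,0]>-150)&(Q[...,0]<20)&(np.abs(Q[...,1])<70)&(Q[...,2]>6)&(Q[...,2]<95)
for x in range(-140,16,8):
    P=Q[m&(Q[...,0]>=x)&(Q[...,0]<x+8)]
    if len(P): print(x,len(P),"y",P[:,1].min().round(),P[:,1].max().round(),"z",P[:,2].min().round(),P[:,2].max().round())
cv2.imwrite("pics/scene2.png",cv2.resize(c["img"][190:310,170:330],(800,600),interpolation=cv2.INTER_CUBIC))
E
```

```text
-140 3 y -5.0 3.0 z 75.0 76.0
-132 20 y -9.0 4.0 z 64.0 83.0
-124 36 y -9.0 7.0 z 56.0 86.0
-116 42 y -9.0 10.0 z 46.0 82.0
-108 39 y -8.0 8.0 z 36.0 70.0
-100 33 y -9.0 6.0 z 35.0 61.0
-92 27 y -8.0 8.0 z 31.0 54.0
-84 16 y -6.0 5.0 z 31.0 39.0
-76 14 y -8.0 6.0 z 30.0 39.0
-68 46 y -28.0 17.0 z 6.0 41.0
-60 62 y -27.0 18.0 z 8.0 41.0
-52 59 y -28.0 16.0 z 7.0 39.0
-44 66 y -28.0 20.0 z 6.0 40.0
-36 37 y -26.0 15.0 z 7.0 40.0
-28 19 y -9.0 5.0 z 28.0 38.0
-20 19 y -9.0 8.0 z 27.0 39.0
-12 19 y -9.0 5.0 z 27.0 40.0
-4 118 y -57.0 54.0 z 7.0 43.0
4 1 y -58.0 -58.0 z 6.0 6.0
```

View pics/scene2.png

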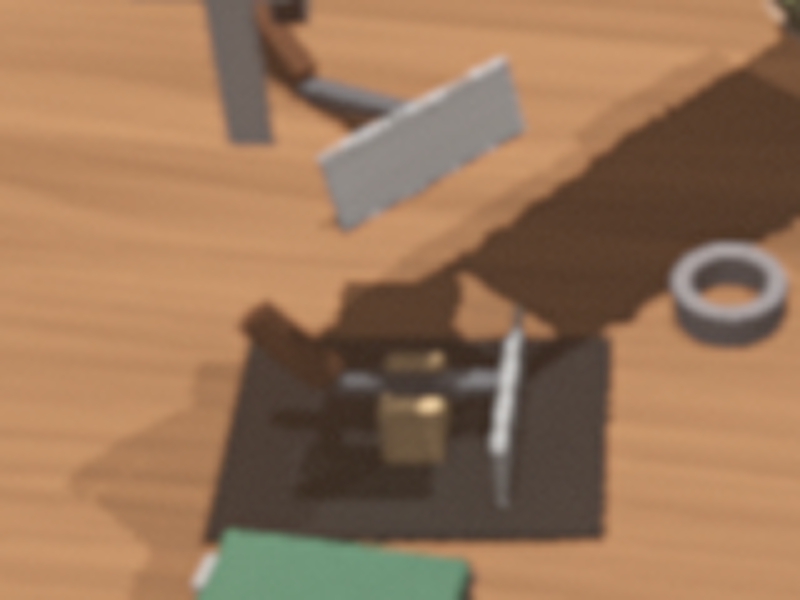

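The view confirms it: the small rake is upright in the saddle at (420,380), with its grip free at (270,325). The fitted pose is within 2 mm.

>>> {"api": "arm_command", "payload": {"plan": [[1, -0.02, 0.006, 0.02, 0], [1, 0, 0, 0.04, 0], [1, 0, 0, 0.04, 0], [1, 0, 0, 0.03, 0], [1, 0, 0, 0.02, 0], [1, 0, 0, 0, 0], [1, 0, 0, 0, 0]], "newtons": 60}}

```text
clock: 4.18
eef_pos: [496.7, -318.9, 74.9]
eef_rot: [3.139, 0.002, 1.696]
wrist_force: [-0.2, 0.5, 0.8]
finger_gap: 93.9
finger_force: 0.0
```

>>> {"api": "arm_command", "payload": {"plan": [[1, 0, -0.002, 0.02, 0], [1, 0, 0, 0, 0], [-1, 0, 0, 0, 0], [-1, 0, 0, 0, 0], [-1, 0, 0, 0, 0], [-1, 0, 0, 0, 0], [-1, 0, 0, 0, 0], [-1, 0, 0, 0, 0], [-1, 0, 0, 0, 0], [-1, 0, 0, 0, 0]]}}

```text
clock: 5.42
eef_pos: [493.7, -318.7, 52.4]
eef_rot: [-3.142, -0.0, 1.696]
wrist_force: [0.6, 0.2, -0.6]
finger_gap: 17.5
finger_force: 0.0
```

>>> {"api": "arm_command", "payload": {"plan": [[-1, 0, 0, 0, 0], [-1, 0, 0, 0, 0], [-1, 0, 0, 0, 0], [-1, 0, 0, 0, 0]]}}

```text
clock: 5.92
eef_pos: [493.7, -318.7, 52.4]
eef_rot: [3.142, -0.0, 1.696]
wrist_force: [1.4, -1.1, -0.8]
finger_gap: 13.7
finger_force: 60.0
```

>>> {"api": "arm_command", "payload": {"plan": [[-1, 0, 0, -0.01, 0], [-1, 0, 0, -0.02, 0], [-1, 0, 0, -0.04, 0], [-1, 0, 0, -0.04, 0], [-1, 0, 0, -0.03, 0], [-1, 0, 0, -0.01, 0], [-1, 0, 0, 0, 0]]}}

```text
clock: 6.8
eef_pos: [493.5, -318.7, 202.3]
eef_rot: [-3.142, 0.0, 1.696]
wrist_force: [0.8, -0.2, -2.7]
finger_gap: 13.7
finger_force: 60.0
```

```bash
cat >> h.py <<'E'
def rakefit(c,s):
    # points in the tool yaw frame at TCP: x forward, y left, z up
    pc=cloud(c); t=s["eef_pos"]; A=R.from_euler("z",s["eef_rot"][2]).as_matrix(); return (pc-t)@A
E
python3 - <<'E'
from h import *
s=manip.read_state(); print(s["clock"],s["eef_pos"])
for n in("scene","top"):
    c=cam(n); Q=rakefit(c,s)
    m=(Q[...,0]>20)&(Q[...,0]<150)&(np.abs(Q[...,1])<70)&(Q[...,2]>-100)&(Q[...,2]<60)
    for x in range(20,150,8):
        P=Q[m&(Q[...,0]>=x)&(Q[...,0]<x+8)]
        if len(P): print(n,x,len(P),"y",P[:,1].min().round(),P[:,1].max().round(),"z",P[:,2].min().round(),P[:,2].max().round())
E
```

```text
6.8 [ 493.52322109 -318.72737146  202.25274813]
scene 20 36 y -11.0 4.0 z -15.0 12.0
scene 28 33 y -7.0 9.0 z -19.0 4.0
scene 36 22 y -7.0 7.0 z -20.0 -10.0
scene 44 20 y -9.0 9.0 z -17.0 -10.0
scene 52 19 y -7.0 8.0 z -19.0 -11.0
scene 60 21 y -7.0 8.0 z -19.0 -9.0
scene 68 21 y -7.0 8.0 z -18.0 -10.0
scene 76 19 y -8.0 7.0 z -20.0 -10.0
scene 84 21 y -7.0 7.0 z -19.0 -10.0
scene 92 16 y -8.0 5.0 z -18.0 -10.0
scene 100 17 y -8.0 4.0 z -19.0 -11.0
scene 108 17 y -7.0 6.0 z -18.0 -11.0
scene 116 149 y -57.0 56.0 z -49.0 -8.0
top 60 8 y -6.0 5.0 z -17.0 -13.0
top 68 13 y -6.0 5.0 z -17.0 -12.0
top 76 14 y -5.0 6.0 z -24.0 -12.0
top 84 16 y -6.0 6.0 z -18.0 -11.0
top 92 13 y -7.0 5.0 z -20.0 -12.0
top 100 15 y -4.0 6.0 z -21.0 -10.0
top 108 15 y -5.0 6.0 z -17.0 -11.0
top 116 139 y -55.0 54.0 z -52.0 -6.0
```

The rake is held firmly with no droop: blade 120 mm ahead of the TCP, lower edge 49 mm below it. Moving to the front of the stand, in the first lane (y about -37).

>>> {"api": "arm_command", "payload": {"plan": [[-1, 0, 0, 0, -0.094], [-1, 0.0363, 0.0253, 0, 0], [-1, 0.0363, 0.0253, 0, 0], [-1, 0.0363, 0.0253, 0, 0], [-1, 0.0363, 0.0253, 0, 0], [-1, 0.0363, 0.0253, 0, 0], [-1, 0.0363, 0.0253, 0, 0], [-1, 0.0363, 0.0253, 0, 0], [-1, 0.0363, 0.0253, 0, 0], [-1, 0, 0, 0, 0], [-1, 0, 0, 0, 0]]}}

```text
clock: 8.28
eef_pos: [627.7, 8.4, 201.2]
eef_rot: [-3.14, -0.0, 1.79]
wrist_force: [-0.4, -0.2, -1.2]
finger_gap: 13.9
finger_force: 60.0
```

```bash
python3 - <<'E'
from h import *
s=manip.read_state(); print(s["clock"],s["eef_pos"],np.degrees(s["eef_rot"]),stand(s["eef_pos"]))
c=cam("scene"); Q=rakefit(c,s); S=stand(cloud(c))
m=(np.abs(Q[...,0]-120)<6)&(np.abs(Q[...,1])<70)&(Q[...,2]>-60)&(Q[...,2]<0); print("blade",S[m].min(0),S[m].max(0),S[m].mean(0))
im=c["img"].copy()
# project where blade will end and pane
cv2.imwrite("pics/scene3.png",cv2.resize(im[210:370,335:555],(800,582),interpolation=cv2.INTER_CUBIC))
E
```

```text
8.275 [627.68896011   8.37194445 201.24265382] [-1.79888734e+02 -1.35162022e-02  1.02556179e+02] [-129.88256729  -37.25313193  201.24265382]
blade [-15.71910034 -94.14499804 153.29903868] [ -8.2536245   19.72310193 194.6478956 ] [-12.51119589 -45.64954423 178.02743622]
```

View pics/scene3.png

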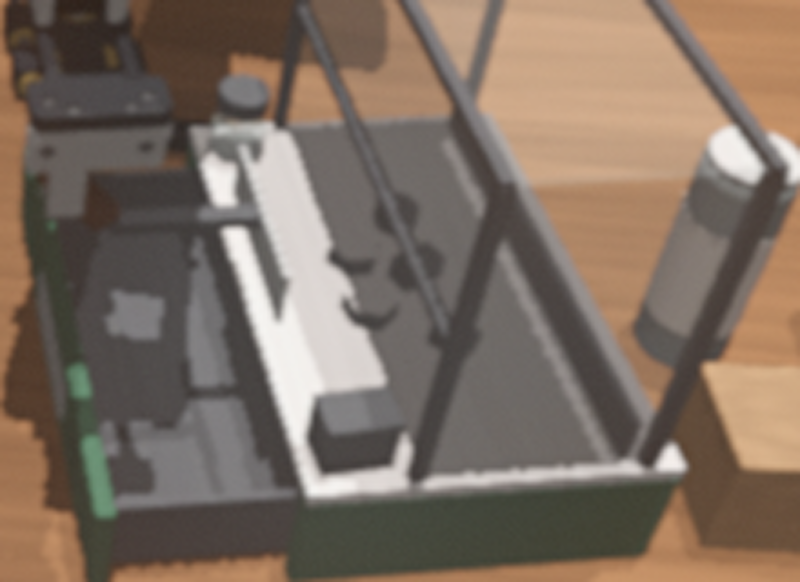

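The blade is up in front of the deck at (260,240). The path under the pane's lower bar is clear, with block (355,430) and jar (240,120) outside the lane. Entering high, then lowering behind the rear row.

>>> {"api": "arm_command", "payload": {"plan": [[-1, 0.01, 0, 0.023, 0], [-1, 0.035, 0, 0, 0], [-1, 0.04, 0, 0, 0], [-1, 0.035, 0, 0, 0], [-1, 0.018, 0, 0, 0], [-1, 0.006, 0, 0, 0], [-1, 0, 0, 0, 0], [-1, 0, 0, 0, 0]]}}

```text
clock: 9.32
eef_pos: [597.1, 148.2, 179.4]
eef_rot: [-3.141, 0.0, 1.789]
wrist_force: [-0.4, -0.4, -1.4]
finger_gap: 13.8
finger_force: 60.0
```

```bash
python3 - <<'E'
from h import *
s=manip.read_state(); print(s["clock"],stand(s["eef_pos"]),s["wrist_force"])
c=cam("scene"); im=c["img"]; S=stand(cloud(c))
cv2.imwrite("pics/scene4.png",cv2.resize(im[180:350,335:555],(800,600),interpolation=cv2.INTER_CUBIC))
E
```

```text
9.325 [ 13.25883218 -37.89235146 179.3748101 ] [-0.39486577 -0.44545662 -1.41535934]
```

View pics/scene4.png

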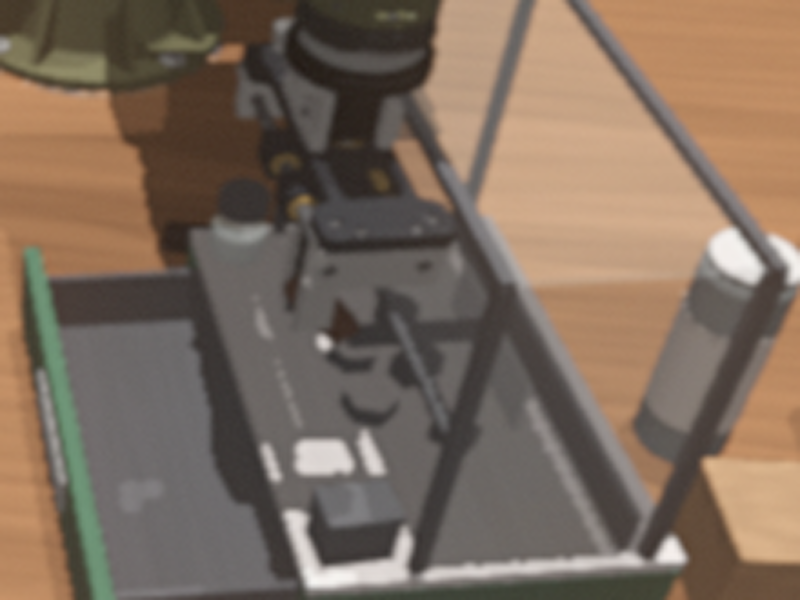

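The hand is in front of the pane and the blade is beyond the rear row at about (490,345). There's no contact yet, so I'll advance 5 mm and lower.

>>> {"api": "arm_command", "payload": {"plan": [[-1, 0.003, 0, 0, 0], [-1, 0.003, 0, 0, 0], [-1, 0, 0, 0.015, 0], [-1, 0, 0, 0.013, 0], [-1, 0, 0, 0.008, 0], [-1, 0, 0, 0.004, 0], [-1, 0, 0, 0.002, 0], [-1, 0, 0, 0, 0]]}}

```text
clock: 10.38
eef_pos: [595.6, 155.1, 137.6]
eef_rot: [3.141, 0.0, 1.79]
wrist_force: [0.6, -0.7, -2.5]
finger_gap: 13.5
finger_force: 60.0
```

>>> {"api": "arm_command", "payload": {"plan": [[-1, 0, 0, 0.002, 0], [-1, -0.008, 0, 0, 0], [-1, -0.014, 0, 0, 0], [-1, -0.014, 0, 0, 0], [-1, -0.014, 0, 0, 0], [-1, -0.014, 0, 0, 0], [-1, -0.014, 0, 0, 0], [-1, -0.014, 0, 0, 0], [-1, -0.014, 0, 0, 0], [-1, -0.012, 0, 0, 0], [-1, -0.012, 0, 0, 0], [-1, -0.012, 0, 0, 0], [-1, -0.012, 0, 0, 0], [-1, -0.004, 0, 0, 0], [-1, 0, 0, 0, 0], [-1, 0, 0, 0, 0]]}}

```text
clock: 12.38
eef_pos: [629.8, 1.2, 135.5]
eef_rot: [3.142, -0.0, 1.79]
wrist_force: [-0.6, -0.7, -2.0]
finger_gap: 13.5
finger_force: 60.0
```

```bash
python3 - <<'E'
from h import *
s=manip.read_state(); print(s["clock"],stand(s["eef_pos"]),s["wrist_force"])
c=cam("scene"); im=c["img"]
cv2.imwrite("pics/scene5.png",cv2.resize(im[210:370,335:555],(800,582),interpolation=cv2.INTER_CUBIC))
E
```

```text
12.375 [-137.33957518  -37.78033777  135.45402623] [-0.59972955 -0.66030787 -1.9508051 ]
```

View pics/scene5.png

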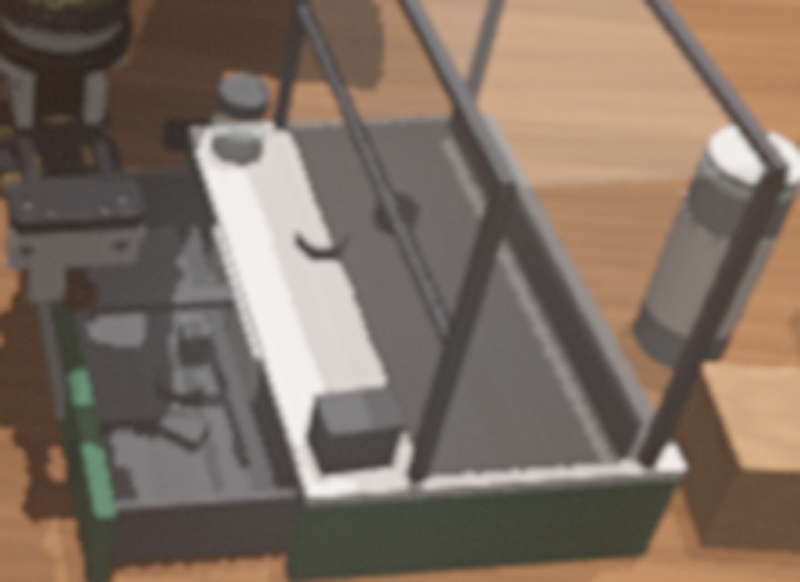

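Three scraps went into the drawer (around (195,350)–(190,430)). Two remain, at (320,245) and (395,213), on the +y side. Second lane at y about +42.

>>> {"api": "arm_command", "payload": {"plan": [[-1, 0, 0, -0.025, 0], [-1, 0, -0.03, -0.02, 0], [-1, 0, -0.03, 0, 0], [-1, 0.01, -0.02, 0, 0], [-1, 0.033, 0, 0, 0], [-1, 0.04, 0, 0, 0], [-1, 0.035, 0, 0, 0], [-1, 0.022, 0, 0, 0], [-1, 0.01, 0, 0, 0], [-1, 0.004, 0, 0, 0], [-1, 0, 0, 0, 0], [-1, 0, 0, 0, 0]]}}

```text
clock: 13.92
eef_pos: [518.5, 133.2, 180.4]
eef_rot: [-3.141, 0.0, 1.789]
wrist_force: [-0.1, -0.1, -2.8]
finger_gap: 13.6
finger_force: 60.0
```

```bash
python3 - <<'E'
from h import *
s=manip.read_state(); print(s["clock"],stand(s["eef_pos"]),s["wrist_force"])
E
```

```text
13.925 [ 15.78385587  42.11916622 180.39061959] [-0.09623798 -0.0686774  -2.7885429 ]
```

>>> {"api": "arm_command", "payload": {"plan": [[-1, 0.004, 0, 0, 0], [-1, 0, 0, 0.015, 0], [-1, 0, 0, 0.015, 0], [-1, 0, 0, 0.009, 0], [-1, 0, 0, 0.004, 0], [-1, 0, 0, 0.002, 0], [-1, 0, 0, 0, 0]]}}

```text
clock: 14.8
eef_pos: [517.5, 137.8, 135.6]
eef_rot: [3.141, 0.0, 1.79]
wrist_force: [0.8, 0.9, -1.0]
finger_gap: 13.4
finger_force: 60.0
```

>>> {"api": "arm_command", "payload": {"plan": [[-1, -0.008, 0, 0, 0], [-1, -0.014, 0, 0, 0], [-1, -0.014, 0, 0, 0], [-1, -0.014, 0, 0, 0], [-1, -0.014, 0, 0, 0], [-1, -0.014, 0, 0, 0], [-1, -0.014, 0, 0, 0], [-1, -0.014, 0, 0, 0], [-1, -0.012, 0, 0, 0], [-1, -0.012, 0, 0, 0], [-1, -0.012, 0, 0, 0], [-1, -0.012, 0, 0, 0], [-1, -0.004, 0, 0, 0], [-1, 0, 0, 0, 0], [-1, 0, 0, -0.025, 0], [-1, 0, 0, -0.03, 0], [-1, 0, 0.03, 0, 0], [-1, -0.02, 0.04, 0, 0], [-1, 0, 0, 0, 0]]}}

```text
clock: 17.18
eef_pos: [625.6, -20.9, 189.2]
eef_rot: [-3.14, -0.0, 1.79]
wrist_force: [-0.0, -0.0, -2.0]
finger_gap: 13.3
finger_force: 60.0
```

```bash
python3 - <<'E'
from h import *
s=manip.read_state(); print(s["clock"],stand(s["eef_pos"]),s["wrist_force"])
c=cam("scene"); im=c["img"]
cv2.imwrite("pics/scene6.png",cv2.resize(im[210:370,335:555],(800,582),interpolation=cv2.INTER_CUBIC))
E
```

```text
17.175 [-157.95486206  -28.86747096  189.16209461] [-0.03526687 -0.04832971 -1.96260288]
```

View pics/scene6.png

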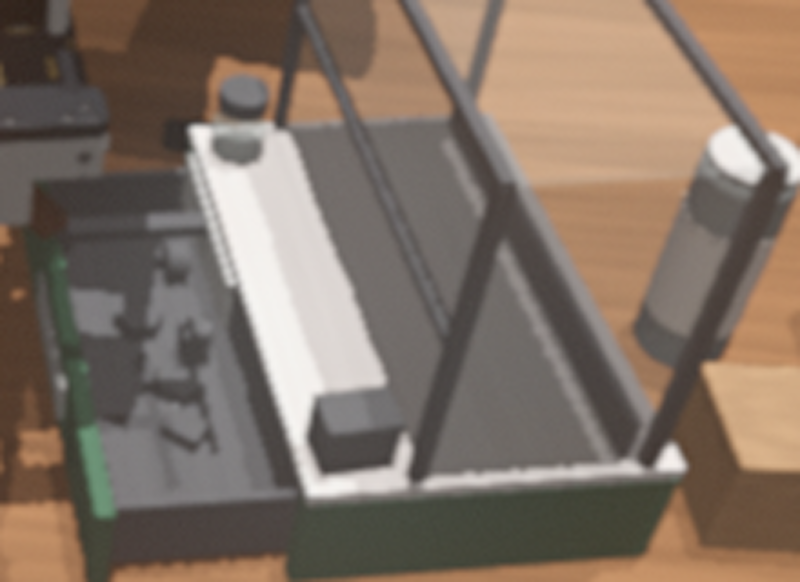

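The deck is empty, and all five scraps lie in the drawer at about (175,265), (135,320), (195,340), (175,385) and (185,425). Jar and block are unmoved. Returning the rake.

>>> {"api": "arm_command", "payload": {"plan": [[-1, -0.0374, -0.0276, -0.006, 0], [-1, -0.0374, -0.0276, -0.006, 0], [-1, -0.0374, -0.0276, 0, 0], [-1, -0.0374, -0.0276, 0, 0], [-1, -0.0374, -0.0276, 0, 0], [-1, -0.0374, -0.0276, 0, 0], [-1, -0.0374, -0.0276, 0, 0], [-1, 0, 0, 0, 0.094], [-1, 0, 0, 0, 0], [-1, 0, 0, 0, 0]]}}

```text
clock: 18.48
eef_pos: [492.8, -317.6, 202.7]
eef_rot: [3.141, 0.0, 1.699]
wrist_force: [-0.3, -0.4, -1.3]
finger_gap: 13.8
finger_force: 60.0
```

```bash
python3 - <<'E'
from h import *
s=manip.read_state(); print(s["clock"],s["eef_pos"],np.degrees(s["eef_rot"]))
for n in("scene","top"):
    c=cam(n); Q=rakefit(c,s)
    m=(np.abs(Q[...,1])<70)&(Q[...,2]>-100)&(Q[...,2]<60)
    for a,b in((44,60),(84,108),(112,126)):
        P=Q[m&(Q[...,0]>=a)&(Q[...,0]<b)]
        if len(P): print(n,a,len(P),P.min(0).round(),P.max(0).round(),P.mean(0).round(1))
E
```

```text
18.475 [ 492.78385552 -317.55137979  202.68997474] [1.79986800e+02 6.52245931e-03 9.73247570e+01]
scene 44 41 [ 44.  -8. -21.] [60.  6. -9.] [ 52.   -2.2 -13.9]
scene 84 60 [ 85.  -8. -20.] [107.   8.  -8.] [ 95.9  -2.  -13.7]
scene 112 152 [113. -57. -47.] [121.  55.  -7.] [119.5  -9.8 -21.6]
top 84 44 [ 84.  -7. -25.] [108.   6. -10.] [ 96.   -0.2 -14.5]
top 112 147 [112. -55. -50.] [123.  53.  -7.] [120.8  -1.  -21.6]
```

>>> {"api": "arm_command", "payload": {"plan": [[-1, -0.001, 0.001, 0.03, 0], [-1, 0, 0, 0.04, 0], [-1, 0, 0, 0.035, 0], [-1, 0, 0, 0.02, 0], [-1, 0, 0, 0.012, 0], [-1, 0, 0, 0.006, 0], [-1, 0, 0, 0.004, 0], [-1, 0, 0, 0, 0], [-1, 0, 0, 0, 0]]}}

```text
clock: 19.7
eef_pos: [494.1, -319.4, 56.0]
eef_rot: [3.141, 0.001, 1.696]
wrist_force: [-0.3, 0.5, -1.3]
finger_gap: 13.2
finger_force: 60.0
```

>>> {"api": "arm_command", "payload": {"plan": [[-1, 0, 0, 0.002, 0], [-1, 0, 0, 0.0012, 0], [-1, 0, 0, 0, 0]]}}

```text
clock: 20.08
eef_pos: [493.9, -319.3, 52.4]
eef_rot: [3.141, 0.0, 1.696]
wrist_force: [-0.2, -1.0, 0.0]
finger_gap: 13.7
finger_force: 60.0
```

>>> {"api": "arm_command", "payload": {"plan": [[0, 0, 0, 0, 0], [0, 0, 0, 0, 0], [0.5, 0, 0, 0, 0], [0.5, 0, 0, 0, 0], [0.5, 0, 0, 0, 0], [0.5, 0, 0, 0, 0], [0.5, 0, 0, 0, 0], [0.5, 0, 0, -0.01, 0], [0.5, 0, 0, -0.04, 0], [0.5, 0, 0, -0.05, 0], [0.5, 0, 0, -0.05, 0], [0.5, 0, 0, 0, 0]]}}

```text
clock: 21.58
eef_pos: [495.0, -320.0, 207.1]
eef_rot: [3.136, 0.005, 1.696]
wrist_force: [0.7, 0.8, -0.2]
finger_gap: 70.4
finger_force: 0.0
```

```bash
python3 - <<'E'
from h import *
s=manip.read_state(); print(s["clock"],s["eef_pos"],s["finger_gap"])
c=cam("scene"); pc=cloud(c)
b=np.array([478.7,-199.5,4]); rx=R.from_euler("z",97.2,degrees=True).as_matrix(); Q=(pc-b)@rx
m=(Q[...,0]>-150)&(Q[...,0]<20)&(np.abs(Q[...,1])<70)&(Q[...,2]>6)&(Q[...,2]<95)
for x in range(-140,16,16):
    P=Q[m&(Q[...,0]>=x)&(Q[...,0]<x+16)]
    if len(P): print(x,len(P),"y",P[:,1].min().round(),P[:,1].max().round(),"z",P[:,2].min().round(),P[:,2].max().round())
P=pc[m&(np.abs(Q[...,0])<8)&(Q[...,2]>34)]; print(cv2.minAreaRect(P[:,:2].astype(np.float32)))
c=cam("top"); S=stand(cloud(c)); im=c["img"]
m=(np.abs(S[...,2]-78)<6)&(S[...,0]<-60)&(S[...,0]>-150)&(np.abs(S[...,1])<160); print("panel x",np.percentile(S[m][:,0],[2,50,98]))
for s0 in ((-3,97),(62,70)): pass
E
```

```text
21.575 [ 495.00172124 -320.00335827  207.11903553] 70.41099095823195
-140 23 y -10.0 7.0 z 67.0 83.0
-124 78 y -9.0 5.0 z 42.0 85.0
-108 71 y -12.0 9.0 z 31.0 69.0
-92 42 y -8.0 6.0 z 31.0 51.0
-76 60 y -30.0 15.0 z 7.0 41.0
-60 123 y -27.0 17.0 z 6.0 40.0
-44 104 y -27.0 20.0 z 7.0 41.0
-28 34 y -8.0 7.0 z 28.0 40.0
-12 132 y -56.0 56.0 z 6.0 42.0
((481.6199035644531, -202.69479370117188), (106.25482177734375, 8.272381782531738), 7.3766608238220215)
panel x [-119.66306153 -113.92093324 -108.22814486]
```

The rake is back where it was. Now closing the fingers and going in front of the drawer panel.

>>> {"api": "arm_command", "payload": {"plan": [[-1, 0.0387, 0.0199, 0, 0], [-1, 0.0387, 0.0199, 0, 0], [-1, 0.0387, 0.0199, 0, 0], [-1, 0.0387, 0.0199, 0, 0], [-1, 0.0387, 0.0199, 0, 0], [-1, 0.0387, 0.0199, 0, 0], [-1, 0.0387, 0.0199, 0, 0], [-1, 0, 0, 0, -0.094], [-1, 0, 0, 0.04, 0], [-1, 0, 0, 0.045, 0], [-1, 0, 0, 0.045, 0], [-1, 0, 0, 0.03, 0], [-1, 0, 0, 0, 0], [-1, 0, 0, 0, 0]], "newtons": 10}}

```text
clock: 23.42
eef_pos: [598.6, -33.1, 43.1]
eef_rot: [3.141, 0.0, 1.79]
wrist_force: [0.2, 0.0, 1.1]
finger_gap: 0.5
finger_force: 0.0
```

```bash
python3 - <<'E'
from h import *
s=manip.read_state(); print(s["clock"],stand(s["eef_pos"]),np.degrees(s["eef_rot"]),s["finger_gap"])
E
```

```text
23.425 [-1.64004830e+02  1.50562479e-01  4.30942009e+01] [1.79964281e+02 1.23294651e-02 1.02547461e+02] 0.4576406521646008
```

>>> {"api": "arm_command", "payload": {"plan": [[-1, 0.015, 0, 0, 0], [-1, 0.01, 0, 0, 0], [-1, 0.006, 0, 0, 0], [-1, 0.006, 0, 0, 0], [-1, 0.01, 0, 0, 0], [-1, 0.012, 0, 0, 0], [-1, 0.012, 0, 0, 0], [-1, 0.012, 0, 0, 0], [-1, 0.012, 0, 0, 0], [-1, 0.012, 0, 0, 0], [-1, 0.01, 0, 0, 0], [-1, 0.008, 0, 0, 0], [-1, 0.005, 0, 0, 0], [-1, 0, 0, 0, 0]]}}

```text
clock: 25.18
eef_pos: [569.7, 94.2, 42.0]
eef_rot: [-3.141, -0.0, 1.79]
wrist_force: [-0.2, -0.3, 0.5]
finger_gap: 0.4
finger_force: 0.0
```

>>> {"api": "arm_command", "payload": {"plan": [[-1, 0.002, 0, 0, 0], [-1, 0.002, 0, 0, 0], [-1, 0, 0, 0, 0]]}}

```text
clock: 25.55
eef_pos: [569.0, 97.8, 42.1]
eef_rot: [-3.141, -0.0, 1.79]
wrist_force: [-0.4, -0.4, -0.2]
finger_gap: 0.7
finger_force: 0.2
```

```bash
python3 - <<'E'
from h import *
s=manip.read_state(); print(s["clock"],stand(s["eef_pos"]),SR.T@s["wrist_force"])
E
```

```text
25.55 [-29.82252042   0.48132664  42.10072701] [-0.31284739  0.48689471 -0.20102304]
```

>>> {"api": "arm_command", "payload": {"plan": [[-1, 0.002, 0, 0, 0], [-1, 0.002, 0, 0, 0], [-1, 0.001, 0, 0, 0], [-1, 0, 0, 0, 0]]}}

```text
clock: 26.05
eef_pos: [568.2, 102.9, 42.3]
eef_rot: [3.141, -0.0, 1.79]
wrist_force: [0.4, -0.1, -0.0]
finger_gap: 0.5
finger_force: 0.0
```

```bash
python3 - <<'E'
from h import *
s=manip.read_state(); print(s["clock"],stand(s["eef_pos"]),SR.T@s["wrist_force"])
c=cam("scene"); S=stand(cloud(c))
m=(S[...,2]>72)&(S[...,2]<81)&(S[...,0]<-3)&(S[...,0]>-150)&(np.abs(S[...,1])<150)&(np.abs(S[...,1])>50); print("panel x",np.percentile(S[m][:,0],[2,50,98]))
E
```

```text
26.05 [-24.69271353   0.23351543  42.33657665] [-0.14131968 -0.37645673 -0.0325525 ]
panel x [-15.95951338 -11.20666805  -4.16590332]
```

Not yet on the stop, so I'll carry on in small steps.

>>> {"api": "arm_command", "payload": {"plan": [[-1, 0.001, 0, 0, 0], [-1, 0.001, 0, 0, 0], [-1, 0, 0, 0, 0]]}}

```text
clock: 26.48
eef_pos: [568.1, 103.5, 42.4]
eef_rot: [3.141, 0.002, 1.79]
wrist_force: [1.4, -9.0, -0.1]
finger_gap: 0.5
finger_force: 5.1
```

>>> {"api": "arm_command", "payload": {"plan": [[-1, 0.001, 0, 0, 0], [-1, 0.001, 0, 0, 0], [-1, 0, 0, 0, 0]]}}

```text
clock: 26.85
eef_pos: [568.1, 103.5, 42.5]
eef_rot: [3.141, 0.004, 1.789]
wrist_force: [4.6, -24.3, -0.4]
finger_gap: 0.5
finger_force: 12.3
```

The drawer is on its hard stop. Backing off and checking.

>>> {"api": "arm_command", "payload": {"plan": [[-1, -0.01, 0, 0, 0], [-1, -0.04, 0, 0, 0], [-1, -0.04, 0, 0, 0], [-1, 0, 0, -0.05, 0], [-1, 0, 0, -0.05, 0], [-1, 0, 0, -0.05, 0], [-1, 0, 0, 0, 0], [-1, 0, 0, 0, 0], [-1, 0, 0, 0, 0]]}}

```text
clock: 27.98
eef_pos: [586.3, 18.8, 190.8]
eef_rot: [-3.139, -0.001, 1.79]
wrist_force: [1.5, 1.0, -0.1]
finger_gap: 0.4
finger_force: 0.0
```

```bash
python3 - <<'E'
from h import *
s=manip.read_state(); print(s["clock"],stand(s["eef_pos"]),s["wrist_force"])
c=cam("scene"); S=stand(cloud(c))
m=(S[...,2]>72)&(S[...,2]<81)&(S[...,0]<-3)&(S[...,0]>-150)&(np.abs(S[...,1])<150)&(np.abs(S[...,1])>50); print("panel x",np.percentile(S[m][:,0],[2,50,98]))
print(ticket.sign_off())
E
```

```text
27.975 [-110.71846859    0.86681917  190.82064632] [ 1.48109102  0.96238669 -0.13399942]
panel x [-15.54813097 -10.705797    -3.25588132]
the job is handed in; nothing more can be done
None
```

I swept all five scraps into the drawer with the rake, put the rake back in its rest, pushed the drawer to its stop and handed the job in at about 28 s; the hand-in gave no verdict.

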